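# Read the incubator gas line at its test point

## Robot

A 6-joint arm with a two-finger parallel gripper is mounted at the origin on the work surface. World frame = base frame: x ahead of the robot, y to its left, z up, the work surface at z = 0. Lengths are in m, angles in rad, forces in N, time in s.
With the tool pointing down it reaches from about 0.3 to 0.875 m from the base axis. Payload 4.2 kg.
Tool frame: the origin (TCP) lies at the very end of the fingers, on their centre line; the grasp point (between the pads) lies 19 mm behind it (env.tcp_to_grasp is the distance from the TCP to the grasp point, in m); z points along the fingers, y is the line along which they close (so a half turn about z gives the same grasp; the last joint's range is limited). The gripper opens to 85 mm and grips with 20 to 120 N. Pads are 22 mm wide; open, the fingers measure 114 mm over their backs; the gripper's body (76 mm by 85 mm) begins 54 mm behind the grasp point. The pads swing forward as they close: fully open they stand 13 mm farther back than shut.
Start: joints at [-1.155, 0.32, 1.565, -0, 1.257, -0.02], TCP at [0.243, -0.521, 0.231] pointing down, gripper open.
Joint ranges: [-3.11, 3.11], [-0.84, 2.01], [0.21, 2.61], [-1.34, 4.49], [0.05, 2.63], [-2.56, 2.56]. Speed limits (rad/s): [2.57, 2.57, 3.14, 3.14, 3.14, 3.14].

## Interface

Orientations are given as a unit quaternion [x, y, z, w].
In Python, from rig import env gives the robot as it stands.
- The arm moves only by the tool step_arm, never from a script. Its arguments are lists of equal length, an entry for each row: "offset": the shift along the tool's x, y, z in m, a list of three; "rotation": the turn, a rotation vector about the tool's x, y, z in rad, a list of three. A call has 1 to 12 rows; each row shifts and turns the commanded pose from where the row before left it, along the tool's axes as they then stand; what a row does not reach is not made up. A row lasts 1/10 s, in which the tool goes at most 50 mm and 8.59 degrees, less where a joint would pass 70% of its speed; a pose out of reach is approached as far as the arm can. A call is refused whole if a number of a shift passes 0.05 or a number of a turn 0.15, either way. A call with a gripper value outside its range is refused whole. "hand" is the finger opening in m, from 0 to 0.0854, set as the call begins (left out, the last holds). The fingers move at their own pace and stop on an object; "newtons" is the grip in N (left out, the last holds). Time passes only in rows, so rows that do not move let the fingers close. It gives the time, the measured TCP pose, the force, the opening and the grip force at its end, in the units of the state.
- env.get_state(): the state, without advancing time (a new reading comes with each control period).
- env.grab_frame(name): name is "scene" or "side" or "wrist"; returns a dict with "img" (400x640x3 uint8, blue, green, red), "intrinsics" (3x3 intrinsics, pixels), "distortion" ([k1, k2, p1, p2, k3] as OpenCV has them; the pictures are not rectified), "camera_from_world" (4x4, takes a point from world to camera coordinates). Camera axes: x right, y up, looking along -z (the intrinsics and any distortion apply to the point x, -y, -z); pixel columns grow to the right and rows downward; lengths in m; the calibration is good to about 2 mm. A picture is of the moment at which its call begins. There is no depth.
- env.hand_in(): hands the job in; it is judged then, once.
The state is a dict: "time_s": time; "qpos": joint angles; "dq": joint speeds; "joint_torque": joint torques, N m; "ee_pos": TCP position; "eef_rot": TCP orientation; "wrist_force": force on the tool from outside, world axes, zero at the start; "moment": the same for the moment, N m; "gripper_width": finger opening in m; "grasp_force": force on a finger pad.
Only numpy, scipy, OpenCV 4.12 (cv2) and the standard library are available. Lean on these libraries where they do the work, as an engineer would, in place of code of your own. Each camera call takes 0.05 s, during which the arm holds its last target. There are 200 camera calls.

## Task

The gas line of the microscope's stage incubator needs its pressure read at the test point. First bring the valve's lever upright and leave it so; then take the test gauge from its stand and press it, mouth first, squarely onto the tilted nipple until it snaps and its mouth sits fully home on the nipple's seat. The nipple's spring pushes it back, so finish with the robot still holding the gauge pressed home, and leave the other things on the bench where they are.

Things in the scene. Friction and masses are not known exactly. Their poses are not given: they have to be found in the camera images.
- lever (a joint): angle (rad) of the valve's lever about its level hinge pin, which lies along valve's y, 50 mm above the bench over valve's origin: 0 = upright, negative = leaning to the valve's front (its -x); stops at -1.1 and 1.1. Starts leaning to the front by 0.5 to 1; stays where it is left; about 1.5 N at the knob moves it.
- lever_knob (a point): centre of the black crosswise drum knob (26 mm diameter, 30 mm long along valve's y, flat ends) on the end of the lever's 12 mm steel rod, 90 mm from the hinge pin
- valve: shut-off valve, fixed: aluminium block 60 x 60 x 36 mm with two cheeks that carry the lever's hinge (63 mm high). Origin: centre of its underside, z up; the lever swings in its x-z plane.
- port_block: test-point block, fixed: aluminium block 70 x 70 x 36 mm that carries the nipple. Origin: centre of its underside, z up, the nipple leans to its -x.
- nipple: fixed steel nipple on the port block, tilted 0.45 rad (26 deg) from vertical. Origin: centre of its flat round seat (44 mm diameter), 58 mm above the bench over the block's centre; +z points out along the nipple. Shaft 16 mm diameter, 26 mm long, tapering from 21 mm on. Three sprung detent balls, 15 mm from the seat, stand 3 mm proud of the shaft and catch the gauge as it snaps over them.
- pin (a joint): how far (m) the nipple's sprung valve pin (8 mm diameter, its free end 38 mm from the seat) is pushed in, 0 to 0.010. Spring 1.2 N/mm: the gauge meets it with its mouth 8 mm from the seat; home (mouth flat on the seat) it reads 0.008 and pushes back 10 N. Let go, the gauge springs back to 5 to 7 mm from the seat.
- snap_point (a point): point on the nipple's axis at the detent balls, 15 mm from the seat. The gauge's mouth meets the balls about 15 mm from the seat, needs 12 to 17 N to pass them, and snaps over them at 8 to 5 mm from the seat.
- gauge: hand test gauge, loose, 0.15 to 0.31 kg, standing mouth down on the stand: round steel coupler 34 mm diameter from 0 to 40 mm, black square handle 28 x 28 mm from 40 to 93 mm, small display on its end. Origin: centre of the open mouth; z runs up its axis to the handle; flats face x and y. Bore 19 mm (mouth 23 mm), 30 mm deep, grooved inside; any turn about its axis fits the nipple.
- stand: parking stand, fixed: grey plate 70 x 70 x 12 mm with a 15 mm peg, 12 mm tall, that enters the gauge's mouth loosely. Origin: centre of its underside; the gauge's mouth rests 12 mm above it.
- dish_a: 35 mm culture dish with lid, clear with white top, 12 mm tall; loose bystander. Origin: centre of its underside.
- dish_b: second 35 mm culture dish, same as dish_a; loose bystander. Origin: centre of its underside.
- well_plate: white 24-well plate 85 x 127 x 20 mm; loose bystander. Origin: centre of its underside.
- media_bottle: capped bottle, 60 mm diameter, 120 mm tall; loose bystander. Origin: centre of its underside.
- tube_rack: grey rack of ten capped tubes, 80 x 160 mm, 102 mm tall; loose bystander. Origin: centre of its underside.
- beaker: small glass cup, 60 mm diameter, 70 mm tall; loose bystander. Origin: centre of its underside.
- timer: white bench timer 60 x 70 x 16 mm lying flat; loose bystander. Origin: centre of its underside.

How it is judged:
By the outcome, as a careful person would: the job done as asked, in the order asked, and still so for the second after the job is handed in, while the arm keeps its last pose, push and grip.
It also fails if it takes over 54 s, if anything falls off the work surface, if the arm or the gripper's body presses on something with over 40 N, if the wrist force passes 120 N, or if a joint passes its speed limit or range.

## Working session

There is one attempt and no reset: what is moved stays moved. The work goes in short steps, Python scripts to look and compute and a tool call to move; the robot and the scene stay as the last step left them, time stands still between calls to the robot, and variables do not carry over. Pictures are saved under pics/ and viewed, at most 10 in all, crops included, and the job is handed in when it is done.

Besides the shell and the picture viewer there is one more tool, called after "Call:" as name(argument=value, ...), one argument or row to a line, values as JSON. step_arm: Moves the arm, as the interface text tells. Its arguments: {"type":"object","properties":{"offset":{"type":"array","items":{"type":"array","items":{"type":"number"}}},"rotation":{"type":"array","items":{"type":"array","items":{"type":"number"}}},"hand":{"type":"number"},"newtons":{"type":"number"}},"required":["offset","rotation"]}

```bash
mkdir -p pics; ls; cat > h.py <<'E'
import numpy as np, cv2, json
from scipy.spatial.transform import Rotation as R
from rig import env
def grab(n,tag):
    f=env.grab_frame(n); cv2.imwrite(f'pics/{tag}.png',f['img'])
    np.savez(f'pics/{tag}.npz',img=f['img'],K=f['intrinsics'],D=f['distortion'],T=f['camera_from_world']); return f
def load(tag): return np.load(f'pics/{tag}.npz')
def ray(f,uv):
    p=cv2.undistortPoints(np.array([[uv]],float),np.array(f['K'],float),np.array(f['D'],float))[0,0]
    T=np.array(f['T']); Rm=T[:3,:3]; c=-Rm.T@T[:3,3]
    d=Rm.T@np.array([p[0],-p[1],-1.]); return c,d/np.linalg.norm(d)
def atz(f,uv,z):
    c,d=ray(f,uv); return c+d*(z-c[2])/d[2]
def tri(obs):
    A=np.zeros((3,3));b=np.zeros(3)
    for f,uv in obs:
        c,d=ray(f,uv);P=np.eye(3)-np.outer(d,d);A+=P;b+=P@c
    x=np.linalg.solve(A,b); return x,[np.linalg.norm((np.eye(3)-np.outer(d,d))@(x-c)) for c,d in (ray(f,uv) for f,uv in obs)]
def proj(f,X):
    T=np.array(f['T']); X=np.atleast_2d(X)@T[:3,:3].T+T[:3,3]
    X=X*[1,-1,-1]; return cv2.projectPoints(X,np.zeros(3),np.zeros(3),np.array(f['K'],float),np.array(f['D'],float))[0][:,0]
E
python3 - <<'E'
from h import *
for n in('scene','side'):
    f=grab(n,n+'0'); T=np.array(f['camera_from_world']); print(n,-T[:3,:3].T@T[:3,3],f['intrinsics'])
print(env.get_state())
E
```

```text
pics
scene [1.37689761 0.43146923 0.93482283] [[465.41627155   0.         312.28918081]
 [  0.         465.41627155 196.93514041]
 [  0.           0.           1.        ]]
side [0.27491347 0.48266735 0.77862215] [[393.96292819   0.         319.78577656]
 [  0.         393.96292819 192.76015523]
 [  0.           0.           1.        ]]
{'time_s': 0.1, 'qpos': array([-1.15500034e+00,  3.20224001e-01,  1.56555007e+00,  8.25040884e-06,
        1.25739621e+00, -2.00194914e-02]), 'dq': array([-0.00031836, -0.0007788 , -0.00263007, -0.00096801, -0.00082908,
        0.00145456]), 'joint_torque': array([ 3.11257036e-04, -4.16406691e+01, -2.34704304e+01, -4.69856627e-05,
        4.85723824e-03,  6.33478283e-07]), 'ee_pos': array([ 0.24255821, -0.52086921,  0.23057131]), 'eef_rot': array([ 9.76351879e-01,  2.16186001e-01, -1.51233871e-04, -7.74192484e-04]), 'wrist_force': array([ 0.35408383, -0.17931871,  0.996208  ]), 'moment': array([-0.00472906,  0.02961147, -0.01173625]), 'grasp_force': 0.0, 'gripper_width': 0.08544130445618588}
```

View pics/scene0.png

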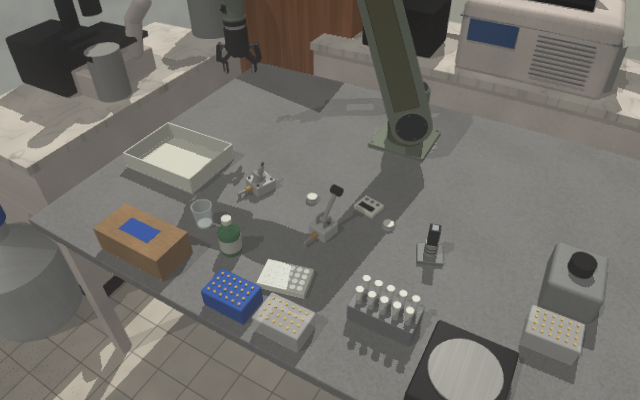

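View pics/side0.png

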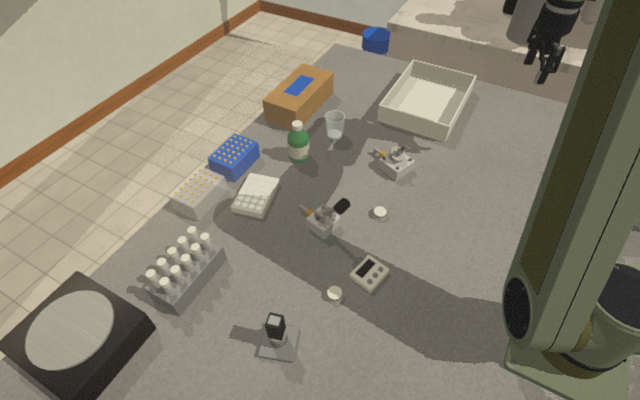

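The scene view shows the gauge at (433,240), the valve at (324,228) with its knob at (337,190), and the port block at (262,182). The side view shows the gauge at (275,330), the valve at (322,220) with its knob at (342,206), and the port at (397,160). I'll enlarge these.

```bash
python3 - <<'E'
from h import *
rows=[]
for tag,cs in(('scene0',[(432,243),(326,214),(262,180)]),('side0',[(277,332),(325,215),(396,160)])):
    im=load(tag)['img']; r=[]
    for u,v in cs:
        u0,v0=u-33,v-37; c=cv2.resize(im[v0:v0+75,u0:u0+66],(264,300),interpolation=cv2.INTER_CUBIC)
        for k in range(0,66,10):
            cv2.line(c,(k*4,0),(k*4,5),(0,0,255)); cv2.putText(c,str(u0+k),(k*4,14),0,.3,(0,0,255))
        for k in range(0,75,10):
            cv2.line(c,(0,k*4),(5,k*4),(0,0,255)); cv2.putText(c,str(v0+k),(6,k*4+3),0,.3,(0,0,255))
        r.append(c)
    rows.append(np.hstack(r))
cv2.imwrite('pics/m1.png',np.vstack(rows))
E
```

```text
(no output)
```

View pics/m1.png

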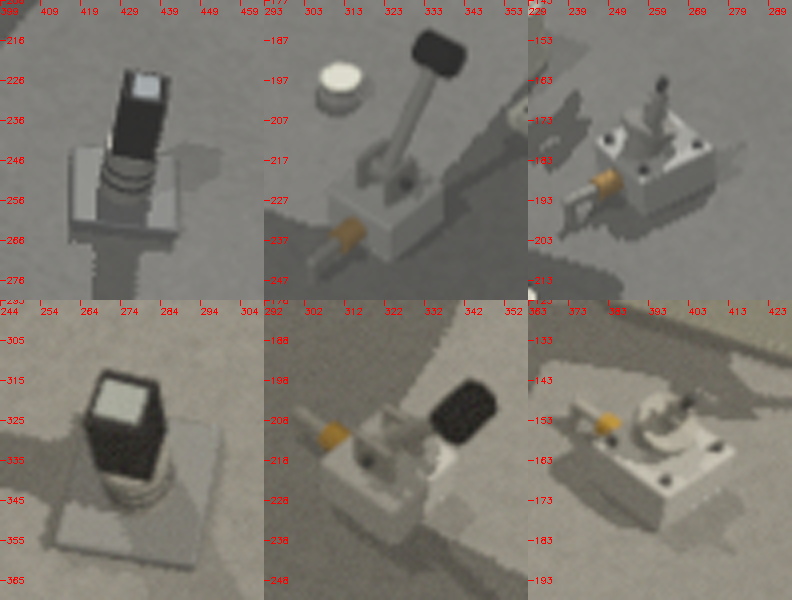

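The enlarged crops show the gauge's top face centred at scene (435.7,227.4) and side (274.7,319.7). The knob is at scene (336.8,190) and side (342,206). The nipple's pin tip is at scene (262.3,163) and side (402.8,148.5), and the block corners can be read.

```bash
python3 - <<'E'
from h import *
s,d=load('scene0'),load('side0')
print('gaugetop',tri([(s,(435.7,227.4)),(d,(274.7,319.7))]))
print('knob',tri([(s,(336.8,190)),(d,(342,206))]))
print('tip',tri([(s,(262.3,163)),(d,(402.8,148.5))]))
for n,f,l,z in[('valve',s,[(309,226.2),(324.5,235.8),(338.2,227)],.036),('valve',d,[(306.5,217.2),(323.5,231.8)],.036),
 ('port',s,[(246.2,178),(257.8,188),(275.8,179.8),(264.5,170)],.036),('port',d,[(379,156.8),(397.2,171.8),(414.8,159.8)],.036),
 ('stand',s,[(416.5,243),(443.5,244.5),(443.5,263.5),(416.5,262)],.012),('stand',d,[(258.5,356),(292,361.5),(299,327.5)],.012)]:
    print(n,[atz(f,p,z)[:2].round(4).tolist() for p in l])
E
```

```text
gaugetop (array([0.49520677, 0.26684056, 0.10557378]), [np.float64(0.0016983310822098908), np.float64(0.0016983310822097579)])
knob (array([ 0.5029509 , -0.01349096,  0.12180233]), [np.float64(0.0007785228213818484), np.float64(0.0007785228213817579)])
tip (array([ 0.46368862, -0.29056731,  0.08776228]), [np.float64(0.0011475786957849462), np.float64(0.001147578695784942)])
valve [[0.5874, -0.0536], [0.5991, 0.0019], [0.5509, 0.0185]]
valve [[0.5917, -0.0079], [0.5354, 0.0104]]
port [[0.4965, -0.3354], [0.5194, -0.2747], [0.4592, -0.2487], [0.4345, -0.3084]]
port [[0.5228, -0.284], [0.4577, -0.2536], [0.4327, -0.3191]]
stand [[0.4806, 0.2239], [0.4503, 0.2908], [0.5165, 0.3126], [0.5458, 0.2484]]
stand [[0.5133, 0.3101], [0.4519, 0.288], [0.4743, 0.2251]]
```

```bash
cat >> h.py <<'E'
def down(yaw,tilt=0,az=0):
    "tool z down, tool x at yaw; "
    x=np.array([np.cos(yaw),np.sin(yaw),0]);z=np.array([0,0,-1.]);return np.c_[x,np.cross(z,x),z]
def plan(p,Rt,n,p0=None,R0=None):
    s=env.get_state()
    p0=s['ee_pos'] if p0 is None else np.array(p0); R0=R.from_quat(s['eef_rot']).as_matrix() if R0 is None else R0
    rv=R.from_matrix(R0.T@Rt).as_rotvec()/n
    off=[];pc=p0.copy();Rc=R0.copy();st=R.from_rotvec(np.round(rv,3)).as_matrix()
    for k in range(n):
        o=np.round(Rc.T@((np.array(p)-pc)/(n-k)),3); off.append(o.tolist()); pc=pc+Rc@o; Rc=Rc@st
    print(json.dumps({'offset':off,'rotation':[np.round(rv,3).tolist()]*n}),'end',pc.round(4))
E
python3 - <<'E'
from h import *
plan([.45,-.02,.30],down(-.25),12)
E
```

```text
{"offset": [[0.033, -0.031, -0.006], [0.032, -0.032, -0.006], [0.03, -0.034, -0.006], [0.028, -0.036, -0.006], [0.025, -0.037, -0.006], [0.023, -0.039, -0.006], [0.021, -0.04, -0.005], [0.019, -0.041, -0.006], [0.016, -0.042, -0.005], [0.014, -0.043, -0.006], [0.012, -0.044, -0.005], [0.009, -0.044, -0.006]], "rotation": [[-0.0, 0.0, 0.057], [-0.0, 0.0, 0.057], [-0.0, 0.0, 0.057], [-0.0, 0.0, 0.057], [-0.0, 0.0, 0.057], [-0.0, 0.0, 0.057], [-0.0, 0.0, 0.057], [-0.0, 0.0, 0.057], [-0.0, 0.0, 0.057], [-0.0, 0.0, 0.057], [-0.0, 0.0, 0.057], [-0.0, 0.0, 0.057]]} end [ 0.4501 -0.0198  0.3002]
```

Call:
step_arm(
  offset=[
    [0.033,-0.031,-0.006],
    [0.032,-0.032,-0.006],
    [0.03,-0.034,-0.006],
    [0.028,-0.036,-0.006],
    [0.025,-0.037,-0.006],
    [0.023,-0.039,-0.006],
    [0.021,-0.04,-0.005],
    [0.019,-0.041,-0.006],
    [0.016,-0.042,-0.005],
    [0.014,-0.043,-0.006],
    [0.012,-0.044,-0.005],
    [0.009,-0.044,-0.006],
  ],
  rotation=[
    [0,0,0.057],
    [0,0,0.057],
    [0,0,0.057],
    [0,0,0.057],
    [0,0,0.057],
    [0,0,0.057],
    [0,0,0.057],
    [0,0,0.057],
    [0,0,0.057],
    [0,0,0.057],
    [0,0,0.057],
    [0,0,0.057],
  ],
)

```text
time_s: 1.3
ee_pos: [0.4503, -0.0182, 0.3003]
eef_rot: [0.992, -0.125, -0.0, 0.0]
wrist_force: [0.7, -0.5, -0.2]
gripper_width: 0.0853
grasp_force: 0.0
```

```bash
python3 - <<'E'
from h import *
f=grab('wrist','w1'); T=np.array(f['camera_from_world']); print(-T[:3,:3].T@T[:3,3])
s=env.get_state(); print(s['ee_pos'],s['eef_rot'],s['qpos'])
E
```

```text
[ 0.53124393 -0.03926924  0.44181499]
[ 0.45321509 -0.01250561  0.30111125] [ 0.99234328 -0.12346091  0.00145855 -0.00317748] [-0.05727058  0.0833743   1.69510448  0.00628649  1.35978488  1.75977423]
```

View pics/w1.png

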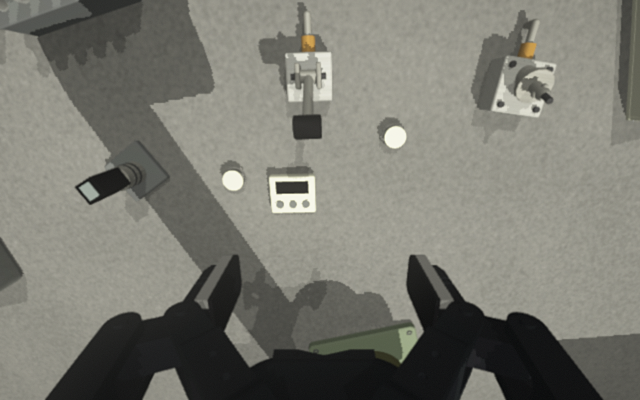

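The wrist view shows the valve at (308,77), with its knob at (307,127) and leaning straight down the image. The port is at (525,85) with its nipple tip at (547,98), the gauge leans from about (143,170) to (90,190), and the timer and dishes sit nearby. I'll enlarge it.

```bash
python3 - <<'E'
from h import *
im=load('w1')['img']; r=[]
for u0,v0,w,h in((280,28,56,120),(470,28,100,100),(70,125,104,100)):
    k0=5 if w<60 else 2.6; k0=5 if w<60 else 5
    c=cv2.resize(im[v0:v0+h,u0:u0+w],(w*5,h*5) ,interpolation=cv2.INTER_CUBIC)
    for k in range(0,w,10):
        cv2.line(c,(k*5,0),(k*5,5),(0,0,255)); cv2.putText(c,str(u0+k),(k*5,14),0,.35,(0,0,255))
    for k in range(0,h,10):
        cv2.line(c,(0,k*5),(5,k*5),(0,0,255)); cv2.putText(c,str(v0+k),(6,k*5+3),0,.35,(0,0,255))
    r.append(c)
cv2.imwrite('pics/m2.png',np.hstack([r[0],cv2.copyMakeBorder(r[1],0,100,0,0,0)]))
cv2.imwrite('pics/m3.png',r[2])
E
```

```text
(no output)
```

View pics/m2.png

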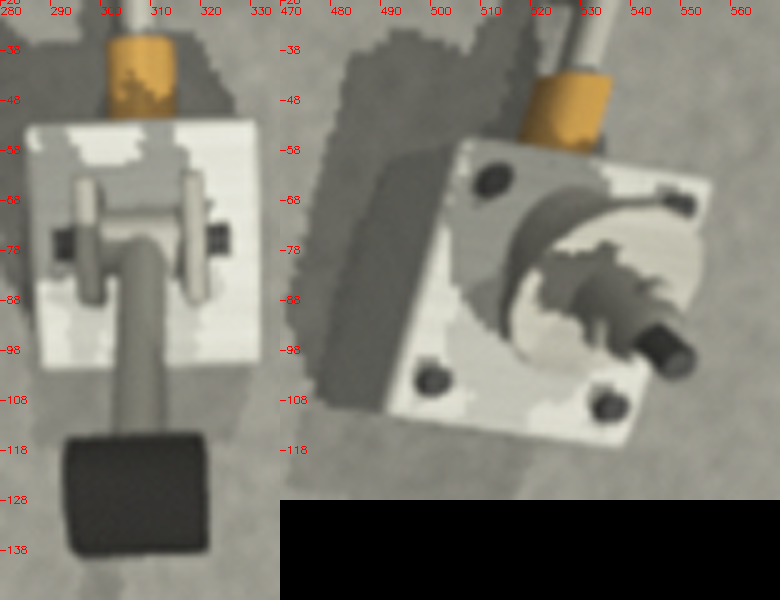

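The enlarged view shows the valve's top corners at (285.4,53.6), (331.2,52), (332.4,100.4) and (288.4,102), with the knob centred at (307.6,127). The port's corners are (506.4,56), (556.4,64.4), (539,117) and (491.6,110.4), and its pin tip is at (549.6,99.6).

```bash
cat > fit.py <<'E'
from h import *
from scipy.optimize import least_squares
def sq(p,h,z):
    c,s=np.cos(p[2]),np.sin(p[2]); o=np.array([[1,1],[1,-1],[-1,-1],[-1,1]])*h
    return np.c_[p[0]+o[:,0]*c-o[:,1]*s,p[1]+o[:,0]*s+o[:,1]*c,np.full(4,z)]
def block(obs,h,z,p0):
    f=lambda p:np.concatenate([(proj(c,sq(p,h,z))-np.array(q)).ravel() for c,q in obs])
    r=least_squares(f,p0); return r.x,np.abs(r.fun).max()
E
python3 - <<'E'
from fit import *
w,s,d=load('w1'),load('scene0'),load('side0')
v=[(285.4,53.6),(331.2,52),(332.4,100.4),(288.4,102)]; q=[(506.4,56),(556.4,64.4),(539,117),(491.6,110.4)]
print('valve',block([(w,v)],.03,.036,[.56,-.02,-.25]),[atz(w,x,.05) for x in[(292.6,77),(324,76)]])
print('port',block([(w,q)],.035,.036,[.478,-.296,-.4]))
tip=[(w,(549.6,99.6)),(s,(262.3,163)),(d,(402.8,148.5))]
print('tip',tri(tip),atz(w,(549.6,99.6),.092))
k=[(w,(307.6,127)),(s,(336.8,190)),(d,(342,206))]
print('knob',tri(k),[tri([k[i],k[j]])[0] for i,j in((0,1),(0,2),(1,2))])
E
```

```text
valve (array([ 0.55714764, -0.02726604, -0.21887267]), np.float64(0.9985738213357536)) [array([ 0.56214527, -0.0077205 ,  0.05      ]), array([ 0.55355199, -0.04577886,  0.05      ])]
port (array([ 0.47693661, -0.29643274, -0.37075971]), np.float64(1.442552216905142))
tip (array([ 0.46352419, -0.29152402,  0.08782678]), [np.float64(0.0014633125499183886), np.float64(0.0005630136835443319), np.float64(0.0018747866737537679)]) [ 0.46406497 -0.29032624  0.092     ]
knob (array([ 0.50356774, -0.01419991,  0.1213211 ]), [np.float64(0.001358302104292979), np.float64(0.0014334432377877925), np.float64(0.000687897903811193)]) [array([ 0.50393576, -0.01389656,  0.1213824 ]), array([ 0.50403413, -0.01523789,  0.12038349]), array([ 0.5029509 , -0.01349096,  0.12180233])]
```

View pics/m3.png

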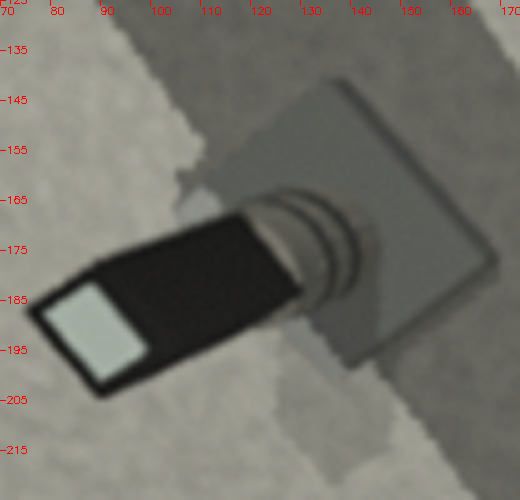

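The gauge crop shows its top-face corners at (75.4,187.4), (90.4,204.4), (89.4,178) and (102,195).

```bash
python3 - <<'E'
from fit import *
w,s,d=load('w1'),load('scene0'),load('side0')
g=[(89.4,178),(102,195),(90.4,204.4),(75.4,187.4)]
for y in(.2,1.0,-.5):
    r=least_squares(lambda p:np.concatenate([(proj(w,sq(p,.014,.105))-np.array(g)).ravel()]),[.495,.267,y]);print(r.x,np.abs(r.fun).max())
print([atz(w,x,.105).round(4) for x in g])
print([atz(w,x,.012).round(4) for x in[(138,141),(168.8,177.4),(139.6,198.6)]])
s=env.get_state(); print(s['ee_pos'],s['eef_rot'])
plan([.5038,-.0142,.106],down(-.225),9)
E
```

```text
[ 0.49649857  0.2653225  -1.28728348] 3.5106058010723586
[ 0.49649857  0.2653225  -1.28728394] 3.510605740271899
[ 0.49649857  0.2653225  -1.28728397] 3.510605740249048
[array([0.5118, 0.2567, 0.105 ]), array([0.4883, 0.2521, 0.105 ]), array([0.4808, 0.2725, 0.105 ]), array([0.5055, 0.2797, 0.105 ])]
[array([0.5389, 0.2395, 0.012 ]), array([0.4762, 0.218 , 0.012 ]), array([0.4561, 0.2771, 0.012 ])]
[ 0.45321509 -0.01250561  0.30111125] [ 0.99234328 -0.12346091  0.00145855 -0.00317748]
{"offset": [[0.005, -0.001, 0.022], [0.006, -0.001, 0.022], [0.005, -0.001, 0.022], [0.006, -0.001, 0.022], [0.005, -0.001, 0.021], [0.006, -0.001, 0.022], [0.005, -0.001, 0.021], [0.006, -0.001, 0.022], [0.005, -0.002, 0.021]], "rotation": [[-0.001, -0.0, -0.003], [-0.001, -0.0, -0.003], [-0.001, -0.0, -0.003], [-0.001, -0.0, -0.003], [-0.001, -0.0, -0.003], [-0.001, -0.0, -0.003], [-0.001, -0.0, -0.003], [-0.001, -0.0, -0.003], [-0.001, -0.0, -0.003]]} end [ 0.5037 -0.0138  0.1062]
```

Call:
step_arm(
  offset=[
    [0.006,-0.002,0.022],
    [0.006,-0.002,0.022],
    [0.006,-0.002,0.022],
    [0.006,-0.002,0.022],
    [0.006,-0.002,0.022],
    [0.006,-0.002,0.022],
    [0.006,-0.002,0.022],
    [0.005,-0.003,0.02],
    [0.004,-0.002,0.02],
    [0,0,0],
    [0,0,0],
  ],
  rotation=[
    [0,0,-0.003],
    [0,0,-0.003],
    [0,0,-0.003],
    [0,0,-0.003],
    [0,0,-0.003],
    [0,0,-0.003],
    [0,0,-0.003],
    [0,0,-0.002],
    [0,0,0],
    [0,0,0],
    [0,0,0],
  ],
)

```text
time_s: 2.45
ee_pos: [0.504, -0.0137, 0.1062]
eef_rot: [0.994, -0.112, -0.001, 0.0]
wrist_force: [0.0, 0.4, 0.8]
gripper_width: 0.0853
grasp_force: 0.0
```

```bash
python3 - <<'E'
from h import *
f=grab('wrist','w2'); im=f['img']
f={k:v for k,v in load('w2').items()}
c=im[0:400,140:500].copy(); cv2.imwrite('pics/w2c.png',c)
s=env.get_state(); print(s['ee_pos'],R.from_quat(s['eef_rot']).as_matrix().round(4),s['wrist_force'])
print(proj(f,[[.5038,-.0142,.121],[.557,-.0273,.05]]))
E
```

```text
[ 0.50443494 -0.01376508  0.10692229] [[ 9.748e-01 -2.233e-01  7.000e-04]
 [-2.233e-01 -9.748e-01 -2.000e-04]
 [ 7.000e-04 -0.000e+00 -1.000e+00]] [0.59192175 0.41389705 0.35250459]
[[323.69768736 271.9492521 ]
 [324.88993059 141.11081344]]
```

View pics/w2c.png

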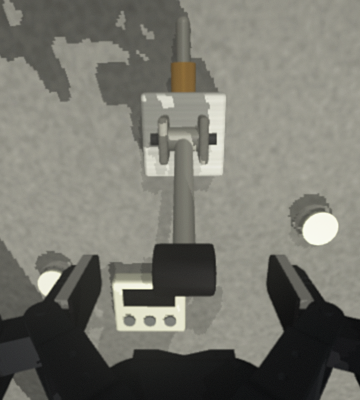

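The knob sits midway between the pads at (324,270), and the hinge at (324,138) matches the prediction. I'm closing the gripper gently.

Call:
step_arm(
  offset=[
    [0,0,0],
    [0,0,0],
    [0,0,0],
    [0,0,0],
    [0,0,0],
    [0,0,0],
    [0,0,0],
    [0,0,0],
  ],
  rotation=[
    [0,0,0],
    [0,0,0],
    [0,0,0],
    [0,0,0],
    [0,0,0],
    [0,0,0],
    [0,0,0],
    [0,0,0],
  ],
  hand=0.02,
  newtons=25,
)

```text
time_s: 3.3
ee_pos: [0.5041, -0.0138, 0.1068]
eef_rot: [0.994, -0.112, 0.0, 0.0]
wrist_force: [-2.5, -2.0, 5.3]
gripper_width: 0.0293
grasp_force: 30.6
```

Call:
step_arm(
  offset=[
    [0.004,0,-0.003],
    [0.004,0,-0.003],
    [0.009,0,-0.005],
    [0.009,0,-0.004],
    [0.01,0,-0.002],
    [0.009,0,-0.001],
    [0.005,0,-0.001],
    [0.005,0,0],
    [0,0,0],
    [0,0,0],
    [0,0,0],
  ],
  rotation=[
    [0,0,0],
    [0,0,0],
    [0,0,0],
    [0,0,0],
    [0,0,0],
    [0,0,0],
    [0,0,0],
    [0,0,0],
    [0,0,0],
    [0,0,0],
    [0,0,0],
  ],
)

```text
time_s: 4.4
ee_pos: [0.559, -0.0261, 0.1257]
eef_rot: [0.994, -0.112, 0.002, 0.0]
wrist_force: [0.3, -0.5, -0.4]
gripper_width: 0.0296
grasp_force: 28.2
```

```bash
python3 - <<'E'
from h import *
for n in('scene','side','wrist'): grab(n,n+'3')
s=env.get_state(); print(s['ee_pos'],s['wrist_force'],s['gripper_width'])
for t,X in(('scene3',[[.5571,-.0273,.14],[.5571,-.0273,.05]]),('side3',[[.5571,-.0273,.14],[.5571,-.0273,.05]])): print(proj(load(t),X))
a,b=[cv2.resize(load(t)['img'][v-35:v+35,u-45:u+45],None,fx=6,fy=6,interpolation=cv2.INTER_CUBIC)[:420] for t,u,v in(('scene3',325,215),('side3',325,215))]
c=load('wrist3')['img'][60:330,220:430]
m=np.vstack([a[:,:540],b[:,:540]]); m=cv2.resize(m,None,fx=.7,fy=.7)
c=cv2.resize(c,None,fx=2,fy=2); H=max(len(m),len(c)); p=lambda z:cv2.copyMakeBorder(z,0,H-len(z),0,0,0)
cv2.imwrite('pics/m4.png',np.hstack([p(m),p(c)])); print(np.hstack([p(m),p(c)]).shape)
E
```

```text
[ 0.55880659 -0.02605632  0.12570377] [ 2.15446812 -2.12625245 -0.06425595] 0.029510170822516495
[[322.54532552 194.31491446]
 [322.61432885 219.12248983]]
[[322.88147893 187.70078863]
 [323.06236027 213.35459611]]
(588, 798, 3)
```

View pics/m4.png

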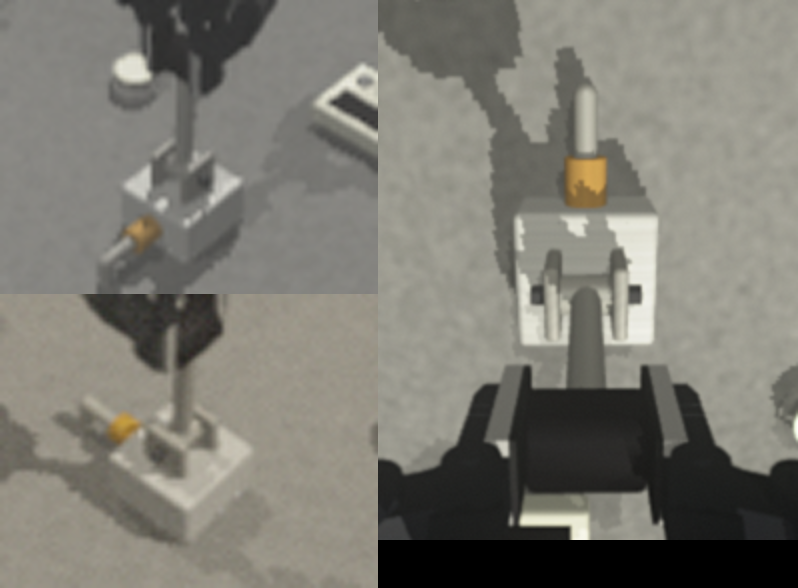

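The views show the lever held nearly upright. In the wrist view the hinge pin runs from (299.5,207) to (348,207) and the knob is around (324,280). I'll quantify this.

```bash
python3 - <<'E'
from h import *
w,s,d,w2=[load(t) for t in('wrist3','scene3','side3','w2')]
print('hinge',[atz(w,p,.05)[:2].round(4) for p in[(299.5,207),(348,207)]],'w2',[atz(w2,p,.05)[:2].round(4) for p in[(293,138),(354,138)]])
tcp=env.get_state()['ee_pos']; print('knob px pred if over tcp',proj(w,[[tcp[0],tcp[1],.14],[.557,-.0273,.05]]))
for t,r0,r1 in((s,196,208),(d,182,200)):
    print(proj(t,[[.557,-.0273,.12],[.557,-.0273,.08]]).round(1))
    for r in range(r0,r1,2): print(r,cv2.cvtColor(t['img'],6)[r,312:334])
E
```

```text
hinge [array([ 0.5633, -0.0079]), array([ 0.5547, -0.0454])] w2 [array([ 0.5638, -0.007 ]), array([ 0.5547, -0.0467])]
knob px pred if over tcp [[322.78504781 271.30393692]
 [325.08626465 209.13377575]]
[[322.6 200. ]
 [322.6 211.1]]
196 [221 220 200 110  59  49  54  64  54  47  50  48  56  81 100  82  53  52
  51  51  65 103]
198 [222 221 211 186 108 105 114 117 118 113  76  56  55  82  99  77  52  52
  51  51  66 107]
200 [102 104  96 100 114 109 116 116 121 126 105 100  88  82  98  76  52  52
  53  73 111 130]
202 [112 112 109 104  99 113 125 130 129 126 105 100  96  89 102  92  80  91
 119 131 131 133]
204 [ 94  94  93 101 122 132 132 131 130 127 103 101  98  93 105 123 130 131
 131 132 133 134]
206 [117 120 131 132 133 133 132 132 132 126 102 101  97  95 112 131 131 131
 131 133 131 130]
[[323.  193.8]
 [323.  205.2]]
182 [ 55  54  51  51  55  51  51  52  53  70 125 103  58  48  51  51  46  44
  53  88 131 120]
184 [ 55  59  58  57  49  52  57  54  55  53  56  51  48  56  52  49  54  53
  51  75 127 131]
186 [ 55  58  48  50  48  46  45  58  55  57  58  53  60  56  52  59  59  49
  54  52  84 130]
188 [ 53  57  60  55  47  44  51  73 116 115  77  61  57  66  61  55  53  49
  53  50  61 129]
190 [ 55  60  55  50  52  54  68  99 136 118  73  62  57  55  51  48  52  45
  55  87 123 147]
192 [ 74  53  49  45  55  57  73  97 134 114  71  51  52  52  44  45  50  85
 128 145 149 150]
194 [ 94  55  45  52  56  61  70 100 130 106  57  42  48  44  59 101 131 148
 148 149 152 147]
196 [145 134  98  65  53  54  66 101 134 102  62  46  66 106 133 146 149 151
 150 151 151 150]
198 [147 144 143 136 122 106 102 106 131 117  98  93 106 122 139 140 144 149
 149 145 149 146]
```

Call:
step_arm(
  offset=[
    [0,0,0],
    [0,0,0],
    [0,0,0],
    [0,0,0],
    [0,0,-0.02],
    [0,0,-0.03],
    [0,0,-0.03],
    [-0.02,0,-0.03],
    [-0.03,0,-0.03],
    [-0.03,0,-0.02],
    [-0.02,0,0],
    [0,0,0],
  ],
  rotation=[
    [0,0,0],
    [0,0,0],
    [0,0,0],
    [0,0,0],
    [0,0,0],
    [0,0,0],
    [0,0,0],
    [0,0,0],
    [0,0,0],
    [0,0,0],
    [0,0,0],
    [0,0,0],
  ],
  hand=0.085,
)

```text
time_s: 5.75
ee_pos: [0.4585, -0.003, 0.2865]
eef_rot: [0.994, -0.112, 0.001, -0.0]
wrist_force: [-0.5, 0.2, -0.6]
gripper_width: 0.0854
grasp_force: 0.0
```

```bash
python3 - <<'E'
from h import *
print(env.get_state()['ee_pos'])
for n in('wrist','scene','side'): grab(n,n+'4')
obs=[]
for n in('scene','side','wrist'):
    f=load(n+'4'); im=cv2.cvtColor(f['img'],6); p,b=proj(f,[[.557,-.0273,.14],[.557,-.0273,.05]])
    r=30; u0,v0=int(p[0])-r,int(p[1])-r; m=(im[v0:v0+2*r,u0:u0+2*r]<70).astype(np.uint8)
    nl,lab,st,ce=cv2.connectedComponentsWithStats(m)
    print(n,p.round(1),b.round(1),[(st[i,:5].tolist(),(ce[i]+[u0,v0]).round(1).tolist()) for i in range(1,nl) if st[i,4]>15])
E
```

```text
[ 0.45850624 -0.0030353   0.28651534]
scene [322.6 194.3] [322.6 219.1] [([26, 24, 13, 12, 108], [324.2, 193.8])]
side [322.9 187.7] [323.1 213.4] [([49, 0, 11, 13, 99], [346.6, 162.3]), ([25, 25, 16, 15, 151], [324.3, 188.9])]
wrist [325.   75.5] [324.6  80.5] [([13, 21, 34, 28, 896], [323.6, 79.5])]
```

```bash
python3 - <<'E'
from fit import *
f={n:load(n+'4') for n in('scene','side','wrist')}
k=[(f['scene'],(324.2,193.8)),(f['side'],(324.3,188.9)),(f['wrist'],(323.6,79.5))]
x,e=tri(k); print('knob',x,e,[atz(a,b,.14)[:2].round(4) for a,b in k])
# refine block corners in wrist4 and side/scene by sub-pixel from w1-fit prediction
P=[(f['wrist'],None)]
im=cv2.cvtColor(f['wrist']['img'],6); pr=proj(f['wrist'],sq([.557,-.0273,-.219],.03,.036)); print(pr.round(1))
c=cv2.cornerSubPix(im,pr.astype(np.float32)[:,None],(4,4),(-1,-1),(3,50,.01))[:,0]; print(c.round(1)); print(block([(f['wrist'],c)],.03,.036,[.557,-.027,-.22]))
a=[cv2.resize(f[n]['img'][v-40:v+40,u-33:u+33],None,fx=s,fy=s,interpolation=cv2.INTER_CUBIC) for n,u,v,s in(('scene',324,210,6),('side',324,205,6))]
cv2.imwrite('pics/m5.png',np.hstack(a)); print(np.hstack(a).shape)
E
```

```text
knob [ 0.5531777  -0.02516638  0.13999   ] [np.float64(0.0006323551484950479), np.float64(0.0007007651606922024), np.float64(0.0007618981193297444)] [array([ 0.5531, -0.0245]), array([ 0.5527, -0.0257]), array([ 0.5539, -0.0253])]
[[299.8  55. ]
 [349.1  54.7]
 [348.2 106. ]
 [301.3 106.3]]Traceback (most recent call last):
  File "<stdin>", line 8, in <module>
cv2.error: OpenCV(4.12.0) :-1: error: (-5:Bad argument) in function 'cornerSubPix'
> Overload resolution failed:
>  - Layout of the output array corners is incompatible with cv::Mat
>  - Expected Ptr<cv::UMat> for argument 'corners'
```

```bash
python3 - <<'E'
from fit import *
f={n:load(n+'4') for n in('scene','side','wrist')}
im=cv2.cvtColor(f['wrist']['img'],6); pr=proj(f['wrist'],sq([.557,-.0273,-.219],.03,.036))
c=cv2.cornerSubPix(im,np.ascontiguousarray(pr,np.float32).reshape(-1,1,2).copy(),(4,4),(-1,-1),(3,50,.01))[:,0]; print(c.round(1)); print(block([(f['wrist'],c)],.03,.036,[.557,-.027,-.22]))
a=[cv2.resize(f[n]['img'][v-h:v+h,u-w:u+w],None,fx=s,fy=s,interpolation=cv2.INTER_CUBIC) for n,u,v,w,h,s in(('scene',324,215,22,32,6),('side',324,208,22,32,6),('wrist',325,82,32,48,4))]
print([x.shape for x in a]); cv2.imwrite('pics/m5.png',np.hstack(a))
E
```

```text
[[300.3  54.8]
 [346.8  55. ]
 [345.6 104.6]
 [302.  104.5]]
(array([ 0.55800265, -0.02635464, -0.22406025]), np.float64(1.708579758329165))
[(384, 264, 3), (384, 264, 3), (384, 256, 3)]
```

View pics/m5.png

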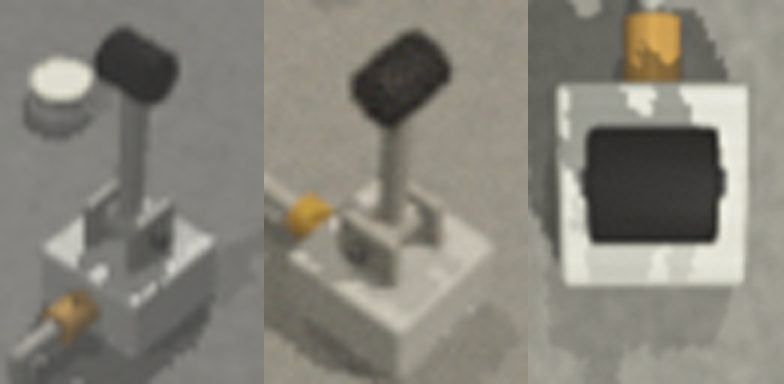

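The lever still leans about 5 mm (0.05 rad) to the front, with the knob triangulated at (0.553,-0.025). I'll re-grip it and nudge it on.

Call:
step_arm(
  offset=[
    [0.035,0,0.01],
    [0.035,0,0.01],
    [0.027,0,0.02],
    [0,0,0.03],
    [0,0,0.03],
    [0,0,0.03],
    [0,0,0.03],
    [0,0,0],
  ],
  rotation=[
    [0,0,0],
    [0,0,0],
    [0,0,0],
    [0,0,0],
    [0,0,0],
    [0,0,0],
    [0,0,0],
    [0,0,0],
  ],
)

```text
time_s: 6.7
ee_pos: [0.5526, -0.0253, 0.1203]
eef_rot: [0.994, -0.113, -0.005, 0.0]
wrist_force: [0.1, 0.2, 0.1]
gripper_width: 0.0849
grasp_force: 0.0
```

Call:
step_arm(
  offset=[
    [0,0,0],
    [0,0,0],
    [0,0,0],
    [0,0,0],
    [0,0,0],
    [0,0,0],
    [0,0,0],
  ],
  rotation=[
    [0,0,0],
    [0,0,0],
    [0,0,0],
    [0,0,0],
    [0,0,0],
    [0,0,0],
    [0,0,0],
  ],
  hand=0.02,
  newtons=40,
)

```text
time_s: 7.4
ee_pos: [0.5558, -0.0254, 0.1268]
eef_rot: [0.994, -0.112, 0.002, 0.0]
wrist_force: [-1.1, -0.7, 5.5]
gripper_width: 0.029
grasp_force: 41.6
```

Call:
step_arm(
  offset=[
    [0.002,0,0],
    [0.002,0,0],
    [0.001,0,0],
    [0,0,0],
    [0,0,0],
  ],
  rotation=[
    [0,0,0],
    [0,0,0],
    [0,0,0],
    [0,0,0],
    [0,0,0],
  ],
)

```text
time_s: 7.9
ee_pos: [0.5585, -0.026, 0.1268]
eef_rot: [0.994, -0.112, -0.001, -0.0]
wrist_force: [-4.5, 0.6, 10.1]
gripper_width: 0.0295
grasp_force: 42.3
```

Call:
step_arm(
  offset=[
    [0,0,0],
    [0,0,0],
    [0,0,0],
    [0,0,0],
    [0,0,-0.02],
    [0,0,-0.03],
    [0,0,-0.03],
    [-0.02,0,-0.03],
    [-0.03,0,-0.03],
    [-0.03,0,-0.02],
    [-0.02,0,0],
    [0,0,0],
  ],
  rotation=[
    [0,0,0],
    [0,0,0],
    [0,0,0],
    [0,0,0],
    [0,0,0],
    [0,0,0],
    [0,0,0],
    [0,0,0],
    [0,0,0],
    [0,0,0],
    [0,0,0],
    [0,0,0],
  ],
  hand=0.085,
)

```text
time_s: 9.1
ee_pos: [0.4605, -0.0036, 0.2863]
eef_rot: [0.994, -0.112, 0.001, -0.0]
wrist_force: [0.2, -1.1, -0.6]
gripper_width: 0.085
grasp_force: 0.0
```

```bash
python3 - <<'E'
from fit import *
print(env.get_state()['ee_pos'])
obs=[]
for n in('scene','side','wrist'):
    grab(n,n+'5'); f=load(n+'5'); im=cv2.cvtColor(f['img'],6); p,b=proj(f,[[.557,-.0273,.14],[.557,-.0273,.05]])
    r=30; u0,v0=int(p[0])-r,int(p[1])-r; m=(im[v0:v0+2*r,u0:u0+2*r]<70).astype(np.uint8)
    nl,lab,st,ce=cv2.connectedComponentsWithStats(m)
    i=min((i for i in range(1,nl) if st[i,4]>60),key=lambda i:np.hypot(*(ce[i]-r))); obs.append((f,ce[i]+[u0,v0])); print(n,obs[-1][1],st[i])
print(tri(obs))
E
```

```text
[ 0.46047672 -0.00357206  0.28631009]
scene [323.53271028 194.1588785 ] [ 25  25  14  12 107]
side [323.44 188.24] [ 24  24  16  16 150]
wrist [323.5         81.48558758] [ 13  18  34  28 902]
(array([ 0.55555699, -0.02577626,  0.140265  ]), [np.float64(0.0005601802870986866), np.float64(0.0006256429005825403), np.float64(0.0006314842121286356)])
```

Call:
step_arm(
  offset=[
    [0.035,0,0.01],
    [0.035,0,0.01],
    [0.027,0,0.02],
    [0,0,0.03],
    [0,0,0.03],
    [0,0,0.03],
    [0,0,0.03],
    [0,0,0],
  ],
  rotation=[
    [0,0,0],
    [0,0,0],
    [0,0,0],
    [0,0,0],
    [0,0,0],
    [0,0,0],
    [0,0,0],
    [0,0,0],
  ],
)

```text
time_s: 10.05
ee_pos: [0.5545, -0.0257, 0.1203]
eef_rot: [0.994, -0.113, -0.005, 0.0]
wrist_force: [0.4, 0.2, -1.1]
gripper_width: 0.0849
grasp_force: 0.0
```

Call:
step_arm(
  offset=[
    [0,0,0],
    [0,0,0],
    [0,0,0],
    [0,0,0],
    [0,0,0],
    [0,0,0],
    [0,0,0],
  ],
  rotation=[
    [0,0,0],
    [0,0,0],
    [0,0,0],
    [0,0,0],
    [0,0,0],
    [0,0,0],
    [0,0,0],
  ],
  hand=0.02,
  newtons=40,
)

```text
time_s: 10.75
ee_pos: [0.5578, -0.0258, 0.1268]
eef_rot: [0.994, -0.112, 0.002, 0.0]
wrist_force: [-0.5, -1.3, 5.7]
gripper_width: 0.0292
grasp_force: 41.6
```

Call:
step_arm(
  offset=[
    [0.002,0,0],
    [0.002,0,0],
    [0.001,0,0],
    [0,0,0],
    [0,0,0],
  ],
  rotation=[
    [0,0,0],
    [0,0,0],
    [0,0,0],
    [0,0,0],
    [0,0,0],
  ],
)

```text
time_s: 11.25
ee_pos: [0.5605, -0.0264, 0.1267]
eef_rot: [0.994, -0.112, -0.001, -0.0]
wrist_force: [-4.8, 0.4, 10.6]
gripper_width: 0.0292
grasp_force: 42.3
```

Call:
step_arm(
  offset=[
    [0,0,0],
    [0,0,0],
    [0,0,0],
    [0,0,0],
    [0,0,-0.02],
    [0,0,-0.03],
    [0,0,-0.03],
    [-0.02,0,-0.03],
    [-0.03,0,-0.03],
    [-0.03,0,-0.02],
    [-0.02,0,0],
    [0,0,0],
  ],
  rotation=[
    [0,0,0],
    [0,0,0],
    [0,0,0],
    [0,0,0],
    [0,0,0],
    [0,0,0],
    [0,0,0],
    [0,0,0],
    [0,0,0],
    [0,0,0],
    [0,0,0],
    [0,0,0],
  ],
  hand=0.085,
)

```text
time_s: 12.45
ee_pos: [0.4625, -0.004, 0.2864]
eef_rot: [0.994, -0.112, 0.001, -0.0]
wrist_force: [0.5, -0.6, 0.2]
gripper_width: 0.085
grasp_force: 0.0
```

```bash
python3 - <<'E'
from fit import *
print(env.get_state()['ee_pos'])
obs=[]
for n in('scene','side','wrist'):
    grab(n,n+'6'); f=load(n+'6'); im=cv2.cvtColor(f['img'],6); p,b=proj(f,[[.557,-.0273,.14],[.557,-.0273,.05]])
    r=30; u0,v0=int(p[0])-r,int(p[1])-r; m=(im[v0:v0+2*r,u0:u0+2*r]<70).astype(np.uint8)
    nl,lab,st,ce=cv2.connectedComponentsWithStats(m)
    i=min((i for i in range(1,nl) if st[i,4]>60),key=lambda i:np.hypot(*(ce[i]-r))); obs.append((f,ce[i]+[u0,v0])); print(n,obs[-1][1],st[i])
print(tri(obs))
plan([.44,.17,.30],down(.29),8)
E
```

```text
[ 0.46246421 -0.00400105  0.28635355]
scene [322.85321101 194.51376147] [ 25  25  13  12 109]
side [322.39597315 187.7852349 ] [ 23  24  16  15 149]
wrist [323.41417497  80.696567  ] [ 13  15  34  29 903]
(array([ 0.55816621, -0.02621079,  0.14043087]), [np.float64(0.0003915351585380861), np.float64(0.000420313119413013), np.float64(0.0006667396466636384)])
{"offset": [[-0.008, -0.021, -0.002], [-0.007, -0.021, -0.002], [-0.005, -0.021, -0.002], [-0.004, -0.022, -0.002], [-0.002, -0.022, -0.002], [-0.001, -0.022, -0.002], [0.0, -0.022, -0.002], [0.002, -0.022, -0.001]], "rotation": [[0.0, -0.0, -0.064], [0.0, -0.0, -0.064], [0.0, -0.0, -0.064], [0.0, -0.0, -0.064], [0.0, -0.0, -0.064], [0.0, -0.0, -0.064], [0.0, -0.0, -0.064], [0.0, -0.0, -0.064]]} end [0.4399 0.1705 0.2999]
```

```bash
python3 - <<'E'
from h import *
plan([.4958,.266,.20],down(.285),9)
E
```

```text
{"offset": [[-0.003, -0.03, 0.009], [-0.002, -0.03, 0.009], [0.0, -0.03, 0.01], [0.002, -0.03, 0.009], [0.004, -0.03, 0.01], [0.005, -0.03, 0.009], [0.007, -0.03, 0.01], [0.008, -0.029, 0.009], [0.011, -0.029, 0.01]], "rotation": [[0.0, -0.0, -0.057], [0.0, -0.0, -0.057], [0.0, -0.0, -0.057], [0.0, -0.0, -0.057], [0.0, -0.0, -0.057], [0.0, -0.0, -0.057], [0.0, -0.0, -0.057], [0.0, -0.0, -0.057], [0.0, -0.0, -0.057]]} end [0.4962 0.2665 0.1999]
```

Call:
step_arm(
  offset=[
    [-0.003,-0.03,0.009],
    [-0.002,-0.03,0.009],
    [0.0,-0.03,0.01],
    [0.002,-0.03,0.009],
    [0.004,-0.03,0.01],
    [0.005,-0.03,0.009],
    [0.007,-0.03,0.01],
    [0.008,-0.029,0.009],
    [0.011,-0.029,0.01],
    [0,0,0],
    [0,0,0],
  ],
  rotation=[
    [0,0,-0.057],
    [0,0,-0.057],
    [0,0,-0.057],
    [0,0,-0.057],
    [0,0,-0.057],
    [0,0,-0.057],
    [0,0,-0.057],
    [0,0,-0.057],
    [0,0,-0.057],
    [0,0,0],
    [0,0,0],
  ],
)

```text
time_s: 13.7
ee_pos: [0.4959, 0.2669, 0.1988]
eef_rot: [0.99, 0.144, -0.001, 0.001]
wrist_force: [0.5, 0.1, -0.4]
gripper_width: 0.0849
grasp_force: 0.0
```

```bash
python3 - <<'E'
from fit import *
s=env.get_state(); print(s['ee_pos'],s['eef_rot'],s['qpos'])
grab('wrist','w7'); f=load('w7'); im=cv2.cvtColor(f['img'],6)
pr=proj(f,np.r_[sq([.4958,.266,.284],.014,.105),[[.4958,.266,.105]]]); print(pr.round(1))
u0,v0=(pr[4]-45).astype(int)
m=((im[v0:v0+90,u0:u0+90]>140)).astype(np.uint8)
nl,lab,st,ce=cv2.connectedComponentsWithStats(m)
for i in range(1,nl):
    if st[i,4]>60:
        p=np.argwhere(lab==i)[:,::-1].astype(np.float32); print(st[i],ce[i]+[u0,v0],cv2.minAreaRect(p+np.float32([u0,v0])), atz(f,ce[i]+[u0,v0],.105))
cv2.imwrite('pics/w7c.png',cv2.resize(im[v0-10:v0+110,u0-30:u0+120],None,fx=4,fy=4))
E
```

```text
[0.49593591 0.26688018 0.19881546] [ 9.89625925e-01  1.43662136e-01 -1.10108215e-03  7.12477108e-04] [ 4.73626172e-01  3.24785862e-01  1.64186689e+00 -6.88394195e-04
  1.17748473e+00  1.75636498e+00]
[[307.5 183.5]
 [341.  183.6]
 [340.3 214.6]
 [307.9 214.5]
 [324.2 199.4]]
[  69    0   21   90 1620] [359.18333333 199.50246914] ((358.0, 198.5), (89.0, 20.0), 90.0) [0.50413567 0.23739158 0.105     ]
[ 36  33  19  22 388] [324.04639175 197.75257732] ((324.0, 197.5), (21.0, 18.0), 90.0) [0.4971737  0.26652611 0.105     ]
[ 0 63  5 27 90] [280.4        231.13333333] ((281.0, 230.0), (26.0, 4.0), 90.0) [0.4562247  0.29465319 0.105     ]
```

The code confirms the gauge's display at (324,198), aligned with the tool and within about 1 mm of it. I'm descending and gripping.

Call:
step_arm(
  offset=[
    [0.001,0,0.025],
    [0,0,0.03],
    [0,0,0.03],
    [0,0,0.03],
    [0,0,0.022],
    [0,0,0],
  ],
  rotation=[
    [0,0,0],
    [0,0,0],
    [0,0,0],
    [0,0,0],
    [0,0,0],
    [0,0,0],
  ],
)

```text
time_s: 14.35
ee_pos: [0.495, 0.2647, 0.0608]
eef_rot: [0.99, 0.142, -0.003, 0.001]
wrist_force: [-0.7, -0.0, 0.5]
gripper_width: 0.0848
grasp_force: 0.0
```

Call:
step_arm(
  offset=[
    [0,0,0],
    [0,0,0],
    [0,0,0],
    [0,0,0],
    [0,0,0],
    [0,0,0],
    [0,0,0],
    [0,0,0],
  ],
  rotation=[
    [0,0,0],
    [0,0,0],
    [0,0,0],
    [0,0,0],
    [0,0,0],
    [0,0,0],
    [0,0,0],
    [0,0,0],
  ],
  hand=0.015,
  newtons=110,
)

```text
time_s: 15.15
ee_pos: [0.4974, 0.2673, 0.0646]
eef_rot: [0.99, 0.143, 0.001, -0.0]
wrist_force: [-1.0, -0.7, 6.1]
gripper_width: 0.0268
grasp_force: 108.2
```

Call:
step_arm(
  offset=[
    [0,0,-0.01],
    [0,0,-0.02],
    [0,0,-0.03],
    [0,0,-0.04],
    [0,0,-0.04],
    [0,0,-0.02],
    [0,0,0],
  ],
  rotation=[
    [0,0,0],
    [0,0,0],
    [0,0,0],
    [0,0,0],
    [0,0,0],
    [0,0,0],
    [0,0,0],
  ],
)

```text
time_s: 15.85
ee_pos: [0.4978, 0.2677, 0.2268]
eef_rot: [0.99, 0.143, 0.003, -0.001]
wrist_force: [-0.5, -0.3, -3.8]
gripper_width: 0.0266
grasp_force: 108.1
```

```bash
python3 - <<'E'
from fit import *
s=env.get_state(); print(s['ee_pos'],s['eef_rot'],s['wrist_force'],s['gripper_width'])
n=R.from_rotvec([0,.45,0]).as_matrix()
for c,yaw in(([.4775,-.2965],-.37),):
    Rt=down(yaw)@n; ax=-Rt[:,2]; seat=np.array([*c,.058]); print('axis',ax,'tip',seat+.038*ax)
    for dist in(.06,): 
        tcp=seat+ax*(dist+.0495); print('tcp',tcp)
f={k:load(k) for k in('scene0','side0','w1','scene6','side6')}
cv2.imwrite
for k,t in f.items(): print(k,proj(t,[[*seat],seat+.038*ax,seat+.026*ax]).round(1).tolist())
E
```

```text
[0.49775426 0.26766172 0.2268134 ] [ 0.98964929  0.14346572  0.00326771 -0.00109398] [-0.5248471  -0.33150844 -3.8404196 ] 0.026552632636618643
axis [-0.40553026  0.15729025  0.9004471 ] tip [ 0.46208985 -0.29052297  0.09221699]
tcp [ 0.43309444 -0.27927672  0.15659896]
scene0 [[259.2, 172.8], [262.7, 161.9], [261.6, 165.4]]
side0 [[397.3, 153.5], [403.8, 147.0], [401.7, 149.1]]
w1 [[534.7, 86.9], [549.9, 101.3], [544.9, 96.5]]
scene6 [[259.2, 172.8], [262.7, 161.9], [261.6, 165.4]]
side6 [[397.3, 153.5], [403.8, 147.0], [401.7, 149.1]]
```

```bash
python3 - <<'E'
from fit import *
Rm=down(-.05); pm=np.array([.42,-.02,.25])
plan(pm,Rm,9)
Rt=down(-.37)@R.from_rotvec([0,.45,0]).as_matrix(); ax=-Rt[:,2]
p=np.array([.4775,-.2965,.058])+ax*(.070+.0526)
plan(p,Rt,10,p0=pm,R0=Rm); print(p)
E
```

```text
{"offset": [[-0.017, 0.028, -0.003], [-0.016, 0.029, -0.003], [-0.015, 0.029, -0.003], [-0.014, 0.03, -0.003], [-0.013, 0.031, -0.002], [-0.012, 0.031, -0.003], [-0.011, 0.031, -0.002], [-0.009, 0.032, -0.003], [-0.008, 0.032, -0.002]], "rotation": [[-0.0, -0.001, 0.038], [-0.0, -0.001, 0.038], [-0.0, -0.001, 0.038], [-0.0, -0.001, 0.038], [-0.0, -0.001, 0.038], [-0.0, -0.001, 0.038], [-0.0, -0.001, 0.038], [-0.0, -0.001, 0.038], [-0.0, -0.001, 0.038]]} end [ 0.4203 -0.0198  0.25  ]
{"offset": [[0.002, 0.026, 0.008], [0.002, 0.025, 0.008], [0.003, 0.025, 0.009], [0.003, 0.025, 0.009], [0.004, 0.025, 0.009], [0.004, 0.025, 0.01], [0.004, 0.025, 0.01], [0.005, 0.025, 0.011], [0.005, 0.024, 0.011], [0.005, 0.024, 0.011]], "rotation": [[-0.007, 0.045, 0.031], [-0.007, 0.045, 0.031], [-0.007, 0.045, 0.031], [-0.007, 0.045, 0.031], [-0.007, 0.045, 0.031], [-0.007, 0.045, 0.031], [-0.007, 0.045, 0.031], [-0.007, 0.045, 0.031], [-0.007, 0.045, 0.031], [-0.007, 0.045, 0.031]]} end [ 0.4276 -0.2772  0.1686]
[ 0.42778199 -0.27721622  0.16839481]
```

Call:
step_arm(
  offset=[
    [-0.017,0.028,-0.003],
    [-0.016,0.029,-0.003],
    [-0.015,0.029,-0.003],
    [-0.014,0.03,-0.003],
    [-0.013,0.031,-0.002],
    [-0.012,0.031,-0.003],
    [-0.011,0.031,-0.002],
    [-0.009,0.032,-0.003],
    [-0.008,0.032,-0.002],
  ],
  rotation=[
    [0,-0.001,0.038],
    [0,-0.001,0.038],
    [0,-0.001,0.038],
    [0,-0.001,0.038],
    [0,-0.001,0.038],
    [0,-0.001,0.038],
    [0,-0.001,0.038],
    [0,-0.001,0.038],
    [0,-0.001,0.038],
  ],
)

```text
time_s: 16.75
ee_pos: [0.4175, -0.0215, 0.2462]
eef_rot: [1.0, -0.028, -0.006, 0.001]
wrist_force: [0.3, -0.4, -2.1]
gripper_width: 0.0267
grasp_force: 108.3
```

Call:
step_arm(
  offset=[
    [0.002,0.026,0.008],
    [0.002,0.025,0.008],
    [0.003,0.025,0.009],
    [0.003,0.025,0.009],
    [0.004,0.025,0.009],
    [0.004,0.025,0.01],
    [0.004,0.025,0.01],
    [0.005,0.025,0.011],
    [0.005,0.024,0.011],
    [0.005,0.024,0.011],
    [0,0,0],
    [0,0,0],
  ],
  rotation=[
    [-0.007,0.045,0.031],
    [-0.007,0.045,0.031],
    [-0.007,0.045,0.031],
    [-0.007,0.045,0.031],
    [-0.007,0.045,0.031],
    [-0.007,0.045,0.031],
    [-0.007,0.045,0.031],
    [-0.007,0.045,0.031],
    [-0.007,0.045,0.031],
    [-0.007,0.045,0.031],
    [0,0,0],
    [0,0,0],
  ],
)

```text
time_s: 17.95
ee_pos: [0.4234, -0.2769, 0.1647]
eef_rot: [0.959, -0.179, 0.215, 0.041]
wrist_force: [-0.8, 0.8, -3.0]
gripper_width: 0.0269
grasp_force: 108.8
```

```bash
python3 - <<'E'
from fit import *
s=env.get_state(); print(s['ee_pos'],s['wrist_force'],s['gripper_width'])
Rm=R.from_quat(s['eef_rot']).as_matrix(); ax=-Rm[:,2]; print('axis',ax,'x',Rm[:,0])
mouth=s['ee_pos']-ax*.0526; print('mouth',mouth)
nax=np.array([-.4055,.1573,.9004]); seat=np.array([.4775,-.2965,.058])
dd=mouth-seat; print('err in tool',Rm.T@(dd-nax*(dd@nax)),'dist',dd@nax)
a=[]
for n,k in(('scene',(255,165)),('side',(402,142)),('wrist',None)):
    grab(n,n+'8'); f=load(n+'8')
    print(n,'gauge mouth,top',proj(f,[mouth,mouth+.093*ax]).round(1).tolist(),'nipple',proj(f,[seat,seat+.026*nax,seat+.038*nax]).round(1).tolist())
    im=f['img']
    if k: u,v=k; a.append(cv2.resize(im[v-36:v+36,u-32:u+32],None,fx=6,fy=6,interpolation=cv2.INTER_CUBIC))
    else: w=im[100:400,200:500]
a=np.hstack(a); print(a.shape); cv2.imwrite('pics/m8.png',a); cv2.imwrite('pics/w8c.png',w)
E
```

```text
[ 0.42341933 -0.27694768  0.16467438] [-0.76516015  0.78915376 -3.02509351] 0.026882732372168174
axis [-0.39737673  0.15528128  0.90442217] x [ 0.84335865 -0.32669088  0.42663714]
mouth [ 0.44432135 -0.28511548  0.11710177]
err in tool [-5.85408023e-03  1.38285905e-03  4.81933960e-05] dist 0.06845996389308902
scene gauge mouth,top [[266.8, 152.8], [275.6, 124.7]] nipple [[259.2, 172.8], [261.6, 165.4], [262.7, 161.9]]
side gauge mouth,top [[411.2, 143.1], [430.1, 124.2]] nipple [[397.3, 153.5], [401.7, 149.1], [403.8, 147.0]]
wrist gauge mouth,top [[323.5, 219.8], [323.6, 306.9]] nipple [[321.9, 184.4], [321.8, 193.3], [321.8, 198.0]]
(432, 768, 3)
```

View pics/m8.png

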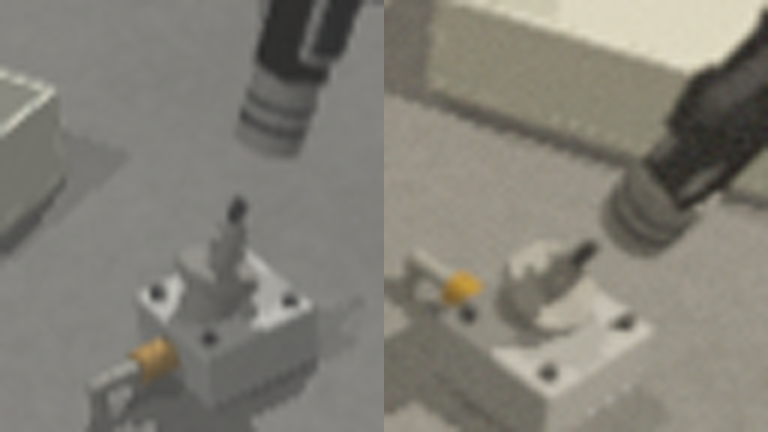

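The view shows the gauge mouth in line above the nipple: scene mouth (267.8,153.5) against tip (262.7,161.8), and side mouth (410.7,144.7) against tip (404.8,146.5). I'll let it settle, then work out the correction.

Call:
step_arm(
  offset=[
    [0,0,0],
    [0,0,0],
    [0,0,0],
  ],
  rotation=[
    [0,0,0],
    [0,0,0],
    [0,0,0],
  ],
)

```text
time_s: 18.4
ee_pos: [0.4252, -0.2774, 0.167]
eef_rot: [0.959, -0.178, 0.217, 0.042]
wrist_force: [-0.2, 0.5, -2.7]
gripper_width: 0.0267
grasp_force: 108.8
```

```bash
cat > err.py <<'E'
from fit import *
s=env.get_state(); print(s['ee_pos'],s['wrist_force'],s['moment'],s['gripper_width'])
Rm=R.from_quat(s['eef_rot']).as_matrix(); ax=-Rm[:,2]
Rt=down(-.37)@R.from_rotvec([0,.45,0]).as_matrix(); nax=-Rt[:,2]; seat=np.array([.4775,-.2965,.058])
mouth=s['ee_pos']-ax*.0526
dd=mouth-seat; print('err in tool mm',(1e3*Rm.T@(dd-nax*(dd@nax))).round(1),'dist',dd@nax,'rot to go',R.from_matrix(Rm.T@Rt).as_rotvec().round(4),'Fax',s['wrist_force']@nax)
E
python3 - <<'E'
from err import *
grab('wrist','w9'); f=load('w9'); im=cv2.cvtColor(f['img'],6)
print(proj(f,[mouth,seat+.026*nax,seat+.038*nax,seat]).round(1).tolist())
for v in range(176,216,3): print(v,im[v,290:356:2])
E
```

```text
[ 0.42520545 -0.27741849  0.16695739] [-0.17619109  0.52442209 -2.67083882] [0.11295849 0.31959937 0.03825263] 0.026728059821469943
err in tool mm [-2.9  1.2  0. ] dist 0.06971923070909816 rot to go [0.002  0.0039 0.0026] Fax -2.251011769822261
[[322.8, 218.0], [321.4, 194.5], [321.3, 199.3], [321.5, 185.6]]
176 [139 149 148 148 149 134 102 103 104 103 104 105 103 104 102 163 176 181
 183 183 183 184 184 184 186 186 184 211 224 223 224 224 224]
179 [142 150 150 149 153 122 106 107 106 108 107 106 108 101  95 107 135 127
 115 176 189 189 189 189 189 191 191 211 224 224 224 225 223]
182 [142 150 148 150 150 112 107 108 107 107 107 108  99  88 101 154 187 184
 137 108 176 192 191 192 193 194 195 198 224 222 222 224 222]
185 [192 211 175 150 149 107 107 106 107 105 110 107  89  94  99 106 115 113
 118 112 139 191 190 190 191 192 192 193 221 225 225 226 224]
188 [198 216 209 161 149 109 103 103 101 104 103 104  89  99 105  89  86 118
 137 127 128 185 184 185 188 187 187 195 219 218 218 220 218]
191 [201 216 215 217 203 120 113 131 179 139 166 107  83  95  57  52  57  56
  65 137 123 160 1
[... 455 characters left out ...]
 222]
203 [215 223 223 223 220 197 197 198 189 109  93  91  75  62  56  56  55  58
  56  54  56  66  83 103 104 131 217 226 225 225 225 225 222]
206 [216 218 216 184 217 206 199 144  90  75  55  62  78  95  98 102 101 104
 106 104 102  93  72  62  63  87 105 183 222 227 226 226 223]
209 [216 199 134 104 126 213 172  76  53  71  98  97  80  69  60  56  56  56
  55  56  63  74  89 101 105  88  67 100 116 171 220 223 219]
212 [212 156  79  84  81  90  81  60  88  75  57  57  73  93  99 103 101 101
 101 103 100  92  72  60  61  86 103  74  92  83 110 222 221]
215 [218 209 124  79  79  72  74  73  55  83  99  97  96  97  98  99  99 102
 102 101  99  99 101 100  98  77  61 102  90  78 150 225 221]
```

Call:
step_arm(
  offset=[
    [0,-0.001,0.006],
    [0,0,0.008],
    [0,0,0.008],
    [0,0,0.006],
    [0,0,0.005],
    [0,0,0.005],
    [0,0,0.004],
    [0,0,0.003],
    [0,0,0],
    [0,0,0],
    [0,0,0],
  ],
  rotation=[
    [0,0.002,0],
    [0,0,0],
    [0,0,0],
    [0,0,0],
    [0,0,0],
    [0,0,0],
    [0,0,0],
    [0,0,0],
    [0,0,0],
    [0,0,0],
    [0,0,0],
  ],
)

```text
time_s: 19.55
ee_pos: [0.4435, -0.284, 0.1264]
eef_rot: [0.958, -0.179, 0.218, 0.042]
wrist_force: [0.4, -0.3, -1.7]
gripper_width: 0.0264
grasp_force: 108.8
```

```bash
python3 -c "
from err import *
print('F tool',(Rm.T@s['wrist_force']).round(2),'M',(Rm.T@s['moment']).round(3))"
```

```text
[ 0.44351796 -0.2840231   0.12639311] [ 0.41109795 -0.33172276 -1.72102174] [ 0.12854517  0.38397646 -0.05520489] 0.02637068086608413
err in tool mm [-2.9  0.8  0. ] dist 0.02472784590258504 rot to go [0.0023 0.0018 0.0018] Fax -1.7685784496942978
F tool [-0.29  0.16  1.77] M [-0.04  -0.405  0.041]
```

Call:
step_arm(
  offset=[
    [0.001,0,0],
    [0.0015,-0.0005,0.001],
    [0,0,0.002],
    [0,0,0.002],
    [0,0,0],
    [0,0,0],
  ],
  rotation=[
    [0.002,0.002,0],
    [0,0,0],
    [0,0,0],
    [0,0,0],
    [0,0,0],
    [0,0,0],
  ],
)

```text
time_s: 20.15
ee_pos: [0.4477, -0.285, 0.1225]
eef_rot: [0.958, -0.178, 0.219, 0.041]
wrist_force: [-0.6, 0.4, -1.6]
gripper_width: 0.0268
grasp_force: 108.8
```

```bash
python3 - <<'E'
from err import *
print('F tool',(Rm.T@s['wrist_force']).round(2),'M',(Rm.T@s['moment']).round(3))
for n in('scene','side'):
    grab(n,n+'10'); f=load(n+'10'); im=cv2.cvtColor(f['img'],6)
    q=mouth+ax*.02; print(n,'coupler mid pred',proj(f,[q,mouth,mouth+.05*ax]).round(1).tolist())
    # gray profile perpendicular to gauge axis at several heights
    for h in(.004,.03,.036):
        a,b=proj(f,[mouth+h*ax,mouth+(h+.02)*ax]); t=(b-a)/np.linalg.norm(b-a); nrm=np.array([-t[1],t[0]])
        P=np.array([a+nrm*k for k in np.arange(-11,11.1,1)],np.float32); print(h,nrm.round(2),cv2.remap(im,P[None,:,0].copy(),P[None,:,1].copy(),1)[0])
E
```

```text
[ 0.44770006 -0.28502181  0.12251535] [-0.56206144  0.3749184  -1.64834672] [0.17848252 0.3300019  0.01531814] 0.026796690944986854
err in tool mm [-0.7  0.1  0. ] dist 0.019382852177558568 rot to go [0.0001 0.0007 0.0018] Fax -1.1973450966391035
F tool [-1.31 -0.15  1.2 ] M [ 0.05  -0.372  0.007]
scene coupler mid pred [[263.0, 161.5], [261.1, 167.3], [265.8, 152.7]]
0.004 [0.95 0.3 ] [132 132 131 132 131 126 109 106 106 103 101  97  94  94  93  87  92 113
 127 129 129 131 130]
0.03 [0.95 0.3 ] [131 131 132 132 130 121 105 108 108 107 106 103  98  95  90  87  88 112
 128 127 128 129 130]
0.036 [0.95 0.3 ] [131 130 129 130 129 125 107  98  89  79  71  69  69  72  76  80  88 112
 129 129 129 129 130]
side coupler mid pred [[404.3, 147.0], [400.8, 150.4], [409.8, 141.6]]
0.004 [0.7  0.71] [146 147 148 148 142 116  91  91  89  84  83  85  84  84  87  79  76  96
 154 176 181 183 161]
0.03 [0.7  0.71] [147 148 145 144 129  96  80  72  62  64  61  60  58  63  59  52  84 107
 122 144 150 150 149]
0.036 [0.7  0.71] [149 147 149 147 133  93  73  63  51  51  47  45  61  87  88  62 103 141
 146 144 147 150 150]
```

Call:
step_arm(
  offset=[
    [0.0005,0,0.002],
    [0,0,0.002],
    [0,0,0.002],
    [0,0,0.002],
    [0,0,0.002],
    [0,0,0.002],
    [0,0,0],
  ],
  rotation=[
    [0,0,0],
    [0,0,0],
    [0,0,0],
    [0,0,0],
    [0,0,0],
    [0,0,0],
    [0,0,0],
  ],
  newtons=120,
)

```text
time_s: 20.95
ee_pos: [0.4534, -0.2872, 0.1119]
eef_rot: [0.958, -0.179, 0.219, 0.041]
wrist_force: [4.7, 0.1, -6.2]
gripper_width: 0.0267
grasp_force: 118.2
```

```bash
python3 -c "
from err import *
print('F tool',(Rm.T@s['wrist_force']).round(2),'M',(Rm.T@s['moment']).round(3))"
```

```text
[ 0.45342699 -0.28717652  0.11194842] [ 4.67039789  0.05222459 -6.20074246] [ 0.28694046 -0.14097169  0.11881523] 0.026701155457311644
err in tool mm [0.2 0.  0. ] dist 0.007206524622753788 rot to go [ 0.0001 -0.      0.0016] Fax -7.46921384261599
F tool [ 1.21 -1.74  7.47] M [0.338 0.028 0.032]
```

Call:
step_arm(
  offset=[
    [0,0,0.002],
    [0,0,0.002],
    [0,0,0.002],
    [0,0,0.001],
    [0,0,0],
    [0,0,0],
  ],
  rotation=[
    [0,0,0],
    [0,0,0],
    [0,0,0],
    [0,0,0],
    [0,0,0],
    [0,0,0],
  ],
)

```text
time_s: 21.55
ee_pos: [0.456, -0.2883, 0.1062]
eef_rot: [0.958, -0.178, 0.219, 0.041]
wrist_force: [-1.1, 2.8, 5.1]
gripper_width: 0.0274
grasp_force: 119.1
```

```bash
python3 -c "
from err import *
print('F tool',(Rm.T@s['wrist_force']).round(2),'M',(Rm.T@s['moment']).round(3))"
```

```text
[ 0.45601641 -0.28827288  0.1061914 ] [-1.11336955  2.84150242  5.081568  ] [0.39255236 0.02058186 0.15918018] 0.027371656750434264
err in tool mm [0.3 0.1 0. ] dist 0.0008001012067650398 rot to go [ 0.0002 -0.0004  0.0019] Fax 5.474128850754534
F tool [ 0.36 -2.24 -5.47] M [ 0.392 -0.16   0.013]
```

Call:
step_arm(
  offset=[
    [0,-0.0005,0.001],
    [0,0,0.001],
    [0,0,0],
    [0,0,0],
  ],
  rotation=[
    [0,0,0],
    [0,0,0],
    [0,0,0],
    [0,0,0],
  ],
)

```text
time_s: 21.95
ee_pos: [0.4566, -0.2884, 0.1051]
eef_rot: [0.958, -0.178, 0.22, 0.042]
wrist_force: [-8.1, 3.0, 12.2]
gripper_width: 0.0269
grasp_force: 121.2
```

```bash
python3 -c "
from err import *
print('F tool',(Rm.T@s['wrist_force']).round(2),'M',(Rm.T@s['moment']).round(3))"
```

```text
[ 0.45661143 -0.28836686  0.10514328] [-8.13528595  3.04836717 12.20999968] [0.23843857 0.42810333 0.00656179] 0.02690972169219747
err in tool mm [0.4 0.  0. ] dist -0.00039969334057499584 rot to go [ 0.0009 -0.0013  0.0021] Fax 14.77304190475996
F tool [ -2.49   0.11 -14.78] M [ 0.065 -0.485  0.023]
```

Call:
step_arm(
  offset=[
    [0,0,0.001],
    [0,0,0.001],
    [0,0,0],
    [0,0,0],
  ],
  rotation=[
    [0,0,0],
    [0,0,0],
    [0,0,0],
    [0,0,0],
  ],
)

```text
time_s: 22.35
ee_pos: [0.4567, -0.2884, 0.1051]
eef_rot: [0.958, -0.178, 0.22, 0.042]
wrist_force: [-20.6, 8.0, 31.9]
gripper_width: 0.0269
grasp_force: 124.3
```

```bash
python3 -c "
from err import *
print('F tool',(Rm.T@s['wrist_force']).round(2),'M',(Rm.T@s['moment']).round(3))"
```

```text
[ 0.45674525 -0.28838819  0.10511631] [-20.55926755   8.0383603   31.94274166] [ 0.40476909  1.2735369  -0.07602672] 0.026940157732661705
err in tool mm [ 0.6 -0.   0. ] dist -0.00048145768994592274 rot to go [ 0.0009 -0.0027  0.0026] Fax 38.36451002288866
F tool [ -5.88  -0.04 -38.38] M [-0.105 -1.334  0.031]
```

Call:
step_arm(
  offset=[
    [-0.0005,0,-0.001],
    [0,0,0],
    [0,0,0],
    [0,0,0],
    [0,0,0],
    [0,0,0],
    [0,0,0],
    [0,0,0],
  ],
  rotation=[
    [0,0,0],
    [0,0,0],
    [0,0,0],
    [0,0,0],
    [0,0,0],
    [0,0,0],
    [0,0,0],
    [0,0,0],
  ],
)

```text
time_s: 23.15
ee_pos: [0.4566, -0.2884, 0.1051]
eef_rot: [0.958, -0.178, 0.22, 0.042]
wrist_force: [-13.4, 5.0, 21.8]
gripper_width: 0.027
grasp_force: 121.9
```

```bash
python3 - <<'E'
from err import *
print('F tool',(Rm.T@s['wrist_force']).round(2),'M',(Rm.T@s['moment']).round(3))
obs=[]
for n in('scene','side'):
    grab(n,n+'11'); f=load(n+'11'); im=cv2.cvtColor(f['img'],6); p=proj(f,[[.557,-.0273,.14]])[0]
    r=30; u0,v0=int(p[0])-r,int(p[1])-r; m=(im[v0:v0+2*r,u0:u0+2*r]<70).astype(np.uint8)
    nl,lab,st,ce=cv2.connectedComponentsWithStats(m)
    i=min((i for i in range(1,nl) if st[i,4]>60),key=lambda i:np.hypot(*(ce[i]-r))); obs.append((f,ce[i]+[u0,v0]))
    d=cv2.absdiff(f['img'],load(n+'0')['img']).max(2)>60
    nl,lab,st,ce=cv2.connectedComponentsWithStats(d.astype(np.uint8)); print(n,[(st[i].tolist()) for i in range(1,nl) if st[i,4]>40])
print('knob',tri(obs))
E
```

```text
[ 0.45664076 -0.28838117  0.10510773] [-13.43699063   5.04339269  21.83690527] [0.39097312 0.61889485 0.04880086] 0.027007141954285083
err in tool mm [0.5 0.  0. ] dist -0.0004456877233879085 rot to go [ 0.001  -0.0027  0.0023] Fax 25.905360900312775
F tool [ -3.35   0.18 -25.91] M [ 0.15  -0.718  0.017]
scene [[216, 37, 26, 17, 187], [418, 47, 29, 30, 414], [377, 48, 19, 13, 157], [383, 70, 16, 15, 141], [424, 79, 19, 27, 292], [271, 93, 24, 13, 118], [258, 100, 35, 63, 1219], [427, 112, 20, 28, 297], [330, 185, 13, 11, 100], [316, 189, 14, 12, 110], [355, 195, 25, 19, 170], [427, 225, 14, 23, 187], [286, 265, 24, 29, 232]]
side [[410, 14, 124, 122, 3958], [558, 23, 34, 46, 743], [504, 87, 76, 237, 2163], [402, 136, 20, 13, 83], [394, 150, 12, 10, 44], [316, 181, 14, 14, 94], [332, 198, 18, 16, 181], [612, 214, 17, 37, 44], [616, 232, 24, 34, 288], [594, 252, 18, 42, 52], [611, 268, 29, 53, 649], [622, 287, 18, 39, 301], [575, 295, 19, 42, 43], [265, 313, 21, 27, 309], [527, 326, 27, 24, 335], [531, 366, 36, 17, 263], [584, 366, 24, 7, 92]]
knob (array([ 0.55758534, -0.02641416,  0.14046661]), [np.float64(0.00043060667438450174), np.float64(0.00043060667438449344)])
```

```bash
python3 -c "
from rig import env
print(env.hand_in())"
```

```text
the job is handed in; nothing more can be done
None
```

I brought the lever upright to within about 1 mm at the knob, then snapped the gauge onto the nipple. It is held pressed home against the hard stop at about 26 N. I handed the job in at about 23 s; `hand_in` returned no verdict.

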